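# Tip the bearings from the chute into the canister

## Task

Pick up the orange chute by its handle and tip the four bearings lying in it through the narrow neck into the aluminium canister, without touching the bearings with the gripper. Then set the empty chute back down flat on the green mat, put the lid on the canister so that it sits fully down, and let go. Do not tip the canister over, and leave the bracket, the gear and the screwdriver where they are.

Things in the scene. Friction and masses are not known exactly. Their poses are not given: they have to be found in the camera images.
- chute: Orange printed chute on the mat, 110 g: straight open-topped U channel 140 long, 35 wide, 18.5 high, 30 wide inside, floor and walls 2.5 thick, open front end (lip), 3 thick back wall 44 high, handle bar behind. Origin: centre of the channel's underside; x along the channel to the lip, z up. At the start the lip points roughly at the robot. Bearings slide from 13 to 20 degrees of tilt.
- chute_lip (a point): Point on the channel floor in the middle of the open lip, 70 ahead of the chute's origin and 2.5 above its underside; axes as the chute's.
- chute_handle (a point): Centre of the handle bar, 105 behind the chute's origin (35 behind the back wall) and 33 above its underside. The bar is 70 long (along the chute), 20 wide (grip across it) and 22 high, its underside 22 above the mat; a foot 8 thick at its far end stands on the mat.
- bearing1: Steel ball bearing, a flat ring 22 in diameter, 7 thick, 12 g. Lies flat in the chute's channel at the start, nearest the back wall. Origin: centre of its underside.
- bearing2: Steel ball bearing, a flat ring 22 in diameter, 7 thick, 12 g. Lies flat in the chute's channel at the start, second from the back. Origin: centre of its underside.
- bearing3: Steel ball bearing, a flat ring 22 in diameter, 7 thick, 12 g. Lies flat in the chute's channel at the start, third from the back. Origin: centre of its underside.
- bearing4: Steel ball bearing, a flat ring 22 in diameter, 7 thick, 12 g. Lies flat in the chute's channel at the start, nearest the lip, its centre about 47 from it. Origin: centre of its underside.
- canister: Loose aluminium canister, upright and empty, 84 diameter, 108 high, 450 g; shoulder at 80 to 94 height, above it a narrow open neck, 58 outside and 52 inside diameter; floor 4 thick. Origin: centre of its underside, z up. It and the lid stand to the robot's right, either of them farther right.
- canister_mouth (a point): Centre of the canister's open mouth, level with its rim, 108 above its underside.
- lid: The canister's loose aluminium lid lying right way up on the mat, 70 g: plug 42 diameter, 8 high, under a disc 64 diameter, 4 thick, with a round upright knob 22 diameter, 28 high on top; 40 high in all. On the canister the plug is in the neck and the disc rests on the rim, its origin 100 above the canister's. Origin: centre of the plug's underside.
- lid_knob (a point): Centre of the lid's knob, 26 above the lid's underside and 14 above the disc's top face.
- mat: Green cutting mat fixed on the bench, 500 in x by 1000 in y, 3 thick, on which everything stands. Origin: centre of its underside, axes as the world's.
- chassis: Bystander: green printed bracket, a U-shaped trough 70 x 85 x 55 high, at the far side of the mat. Origin: centre of its underside.
- gear: Bystander: green printed spur gear lying flat, 69 in diameter, 18 high at the hub, to the left of the chute. Origin: centre of its underside.
- driver: Bystander: screwdriver, 170 long with a black handle, lying near the robot on its left. Origin: at its middle, on the mat.

How it is judged:
By the outcome, as a careful person would: the job done as asked, in the order asked, and still so for the second after the job is handed in, with the robot touching nothing.
It also fails if it takes over 70 s, if anything falls off the work surface, if the arm or the gripper's body presses on something with over 40 N, if the wrist force passes 120 N, or if a joint passes its speed limit or range.

## Robot

A 6-joint arm with a two-finger parallel gripper is mounted at the origin on the work surface. World frame = base frame: x ahead of the robot, y to its left, z up, the work surface at z = 0. Lengths are in mm, angles in rad, forces in N, time in s.
With the tool pointing down it reaches from about 350 to 875 mm from the base axis. Payload 4.2 kg.
Tool frame: the origin (TCP) lies where the fingers leave the gripper's body, on its centre line; the fingertips stand 73 mm ahead of it and the grasp point (between the pads) lies 54 mm ahead of it; z points along the fingers, y is the direction in which the jaws open and shut (so a half turn about z gives the same grasp; the last joint's range is limited). The gripper opens to 85 mm and grips with 20 to 120 N. Pads are 22 mm wide; open, the fingers measure 114 mm over their backs; the gripper's body (76 mm by 85 mm) begins 54 mm behind the grasp point. The pads swing forward as they close: fully open they stand 13 mm farther back than shut.
Start: joints at [1.525, 0.385, 0.008, 0, -1.194, -0.259], TCP at [187.532, 596.181, 303.912] pointing down, gripper open.
Joint ranges: [-3.14, 3.14], [-1.21, 2.06], [-1.07, 1.41], [-3.16, 2.05], [-2.99, -0.16], [-3.1, 3.1]. Speed limits (rad/s): [2.79, 2.79, 3.14, 3.14, 3.14, 3.14].

## Interface

Orientations are given as a unit quaternion [x, y, z, w].
In Python, from bench import arm gives the robot as it stands.
- The arm moves only by the tool apply_moves, never from a script. Its argument "increments" is a list that holds one entry, the list of rows, each a list of 7 numbers: the shift along the tool's x, y, z scaled (see below), then the turn, a rotation vector about the tool's x, y, z scaled (see below), then the gripper's target within -1 to 1 (fully open at 1, half-way at 0, shut at -1). A call has 1 to 10 rows; each row is the pose to reach, as a shift and turn from the pose commanded when the call began, along the tool's axes at that moment; what a row does not reach only later rows make up. The controller multiplies each number of a shift by 100 mm and each number of a turn by 0.5 rad. A row lasts 1/10 s, in which the tool goes at most 50 mm and 8.59 degrees, less where a joint would pass 70% of its speed; a pose out of reach is approached as far as the arm can. A call with a number of a shift or a turn outside -1 to 1 is refused whole. A call with a gripper value outside its range is refused whole. The fingers move at their own pace and stop on an object; the grip force is fixed at half the most. Time passes only in rows, so rows that repeat a pose let the fingers close. It gives the time, the measured TCP pose, the force and the opening at its end, in the units of the state.
- arm.read_state(): the state, without advancing time (a new reading comes with each control period).
- arm.get_image(name): name is "side" or "top"; returns a dict with "img" (400x640x3 uint8, red, green, blue), "fx", "fy", "cx", "cy" (pixels), "pose" (4x4, takes a point from camera to world coordinates). Camera axes: x right, y up, looking along -z (the intrinsics and any distortion apply to the point x, -y, -z); pixel columns grow to the right and rows downward; lengths in mm; the calibration is good to about 2 mm. A picture is of the moment at which its call begins. There is no depth.
- arm.job_done(): hands the job in, once; it reports no verdict.
Trained networks look in a picture, given as the dict that the camera call returned (one of the last four; its "shot" number tells which), for a name from the list of things; names that differ only in an ending like _2 or _b are one class to them, and where a whole thing is asked for, a point or a joint stands for the part that bears it (a point fixed in the world has none). Each returns a list of dicts, best first, with "conf" (0 to 1); they miss things now and then, are a little off and sometimes report something else, mostly with a low value. They report only what shows in the picture. A call takes as long as a camera call.
- arm.outline_of(label, picture): "pixels" (400x640 bool, what is visible of it) and "box" ([centre column, centre row, width, height] in pixels, round what is visible of it).
- arm.mark_of(label, picture): "at" ([column, row] in pixels: a listed point, or the origin of a listed thing).
The state is a dict: "clock": time; "joints": joint angles; "joint_vel": joint speeds; "joint_efforts": joint torques, N m; "position": TCP position; "ee_rot": TCP orientation; "contact_force": force on the tool from outside, world axes, zero at the start; "wrist_torque": the same for the moment, N m; "gripper_width": finger opening in mm.
Only numpy, scipy, OpenCV 4.12 (cv2) and the standard library are available. Lean on these libraries where they do the work, as an engineer would, in place of code of your own. Each camera call takes 0.05 s, during which the arm holds its last target.

## Working session

There is one attempt and no reset: what is moved stays moved. The work goes in short steps, Python scripts to look and compute and a tool call to move; the robot and the scene stay as the last step left them, time stands still between calls to the robot, and variables do not carry over. Pictures are saved under pics/ and viewed, and the job is handed in when it is done.

Besides the shell and the picture viewer there is one more tool, called after "Emit:" as a command line: name --argument value ..., lists and objects as JSON in quotes. apply_moves: Moves the arm, as the interface text tells. Shifts and turns lie within -1 to 1; 1 stands for 100 mm of shift or 0.5 rad of turn. Its arguments: {"type":"object","properties":{"increments":{"type":"array"}},"required":["increments"]}

```bash
ls; mkdir -p pics
python3 - <<'E'
from bench import arm
import cv2,numpy as np
print(arm.read_state())
for n in("side","top"):
    p=arm.get_image(n); cv2.imwrite(f"pics/{n}0.png",p["img"][:,:,::-1])
    print(n,{k:v for k,v in p.items() if k!="img"})
    for l in["chute","chute_lip","chute_handle","bearing1","canister","canister_mouth","lid","lid_knob","chassis","gear","driver"]:
        try: print(l,[(np.round(d["at"],1).tolist(),round(d["conf"],2)) for d in arm.mark_of(l,p)][:5])
        except Exception as e: print(l,e)
E
```

```text
pics
{'clock': 0.0, 'joints': array([ 1.52460612e+00,  3.85542849e-01,  6.59304574e-03, -5.29009393e-04,
       -1.19397978e+00, -2.58610341e-01]), 'joint_vel': array([ 1.78552123e-03, -2.92935970e-04, -4.48027504e-04,  1.29413677e-04,
       -1.04705983e-03, -5.77432242e-05]), 'joint_efforts': array([ 1.05952201e-04, -3.92287123e+01,  1.88399506e+01,  4.18619201e+00,
       -4.74025263e-03, -1.14855283e-06]), 'position': array([187.39870512, 595.78345069, 302.81239683]), 'ee_rot': array([ 9.88394125e-01, -1.51907390e-01, -1.31384042e-04,  1.08668103e-03]), 'contact_force': array([-0.42973067,  0.4168888 ,  0.17594976]), 'wrist_torque': array([-0.03276853, -0.07500627,  0.00166748]), 'gripper_width': 85.47702827096842}
side {'fx': 367.33691695150196, 'fy': 367.33691695150196, 'cx': 320.99031828747457, 'cy': 196.31975412594065, 'pose': array([[-9.97480233e-01,  5.12198752e-02, -4.90887877e-02,
         5.18675493e+02],
       [-6.85918860e-02, -5.19536210e-01,  8.51690836e-01,
         8.86161257e+02],
       [ 1.81200956e-02,  8.52911866e-01,  5.21740368e-01,
         5.78069639e+02]
[... 867 characters left out ...]
e+01],
       [ 4.36422327e-03,  1.73243003e-01,  9.84869441e-01,
         1.16636335e+03],
       [ 0.00000000e+00,  0.00000000e+00,  0.00000000e+00,
         1.00000000e+00]]), 'shot': 2}
chute [([295.9, 238.2], 0.58)]
chute_lip [([305.3, 262.0], 0.57), ([341.9, 203.2], 0.53)]
chute_handle [([291.5, 188.9], 0.9), ([384.7, 221.1], 0.3)]
bearing1 [([296.4, 208.7], 0.65), ([300.0, 243.9], 0.59), ([298.2, 217.0], 0.55), ([295.2, 233.4], 0.49)]
canister [([388.1, 218.0], 0.64)]
canister_mouth [([394.7, 215.1], 0.6), ([328.7, 130.2], 0.24)]
lid [([456.7, 233.3], 0.58)]
lid_knob []
chassis [([329.7, 127.0], 0.6)]
gear [([153.7, 185.7], 0.83)]
driver [([218.9, 289.5], 0.97), ([293.5, 211.0], 0.4)]
```

Run:
```python
import cv2
a=cv2.imread("pics/top0.png")[80:320,130:530]
cv2.imwrite("pics/top0c.png",cv2.resize(a,(800,480),interpolation=cv2.INTER_CUBIC))
a=cv2.imread("pics/side0.png")[100:340,200:520]
cv2.imwrite("pics/side0c.png",cv2.resize(a,(800,600),interpolation=cv2.INTER_CUBIC))
```

```text
(no output)
```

View pics/top0c.png

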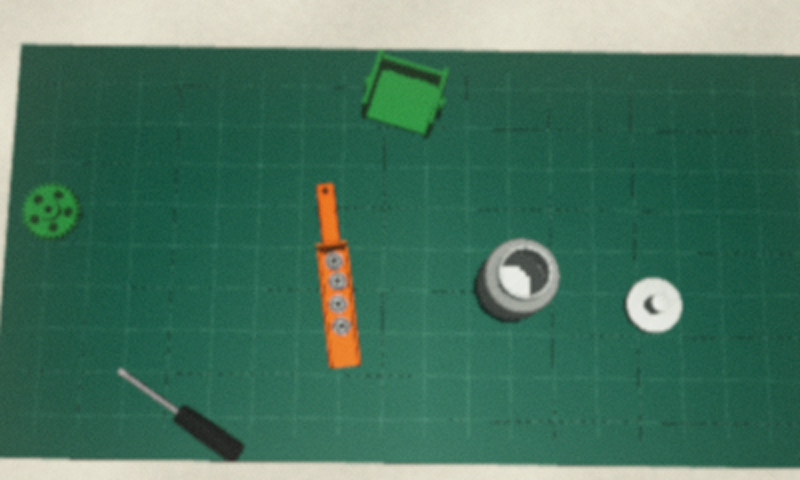

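View pics/side0c.png

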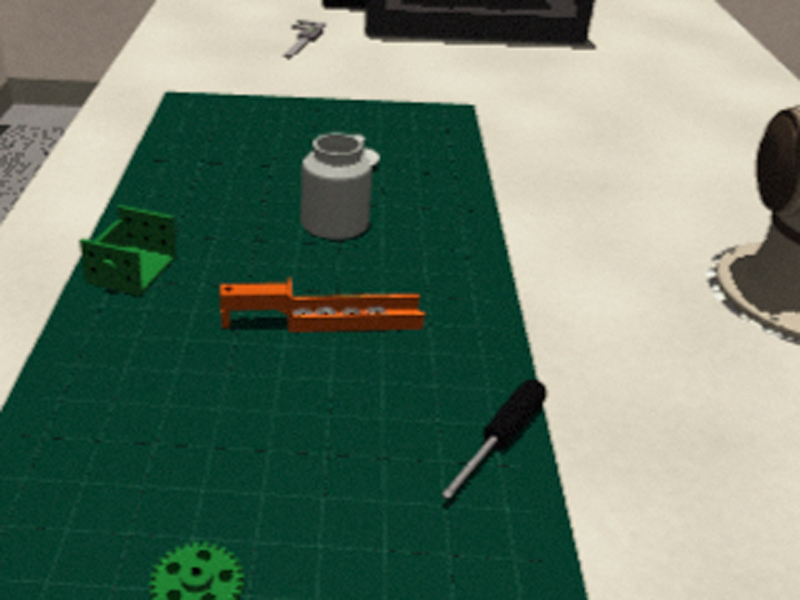

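```bash
cat > h.py <<'E'
import numpy as np,cv2
from scipy.optimize import minimize
def proj(p,P):
    M=np.linalg.inv(p["pose"]);c=np.atleast_2d(P)@M[:3,:3].T+M[:3,3]
    return np.c_[p["cx"]+p["fx"]*c[:,0]/-c[:,2],p["cy"]+p["fy"]*-c[:,1]/-c[:,2]]
def unproj(p,uv,z):
    d=np.array([(uv[0]-p["cx"])/p["fx"],-(uv[1]-p["cy"])/p["fy"],-1]);R=p["pose"][:3,:3];o=p["pose"][:3,3]
    w=R@d;return o+w*(z-o[2])/w[2]
def box(x0,x1,y0,y1,z0,z1): return np.array([[x,y,z] for x in(x0,x1) for y in(y0,y1) for z in(z0,z1)],float)
def cyl(r,z0,z1,r1=None):
    a=np.linspace(0,2*np.pi,48,endpoint=False);r1=r if r1 is None else r1
    return np.vstack([np.c_[r*np.cos(a),r*np.sin(a),a*0+z0],np.c_[r1*np.cos(a),r1*np.sin(a),a*0+z1]])
CH=[box(-70,70,-17.5,17.5,0,2.5),box(-70,70,-17.5,-15,0,18.5),box(-70,70,15,17.5,0,18.5),box(-73,-70,-17.5,17.5,0,44),
    box(-140,-70,-10,10,22,44),box(-140,-132,-10,10,0,44)]
CAN=[cyl(42,0,80),cyl(42,80,94,29),cyl(29,94,108)]
LID=[cyl(21,0,8),cyl(32,8,12),cyl(11,12,40)]
S=4
def render(p,parts,x,y,yaw,z=3):
    m=np.zeros((400*S,640*S),np.uint8);c,s=np.cos(yaw),np.sin(yaw);R=np.array([[c,-s,0],[s,c,0],[0,0,1]])
    for q in parts:
        uv=proj(p,q@R.T+[x,y,z]); h=cv2.convexHull(((uv+.5)*S).astype(np.float32))
        cv2.fillConvexPoly(m,np.round(h).astype(np.int32),1)
    return cv2.resize(m.astype(np.float32),(640,400),interpolation=cv2.INTER_AREA)
def fit(views,parts,x0,z=3,yaw=True):
    def cost(v):
        return sum(np.abs(render(p,parts,v[0],v[1],v[2] if yaw else 0,z)-m).sum()/m.sum() for p,m in views)
    sx=np.array([[0,0,0],[12,0,0],[0,12,0],[0,0,.1]]) if yaw else np.array([[0,0],[12,0],[0,12]])
    x0=np.array(x0,float)
    for _ in range(2):
        r=minimize(cost,x0,method="Nelder-Mead",options=dict(initial_simplex=x0+sx,xatol=.02,fatol=1e-4)); x0=r.x
    return r.x,r.fun
def orange(img):
    h=cv2.cvtColor(img,cv2.COLOR_RGB2HSV); return ((h[...,0]<22)&(h[...,1]>150)&(h[...,2]>60)).astype(np.float32)
E
python3 - <<'E'
from bench import arm
from h import *
P={n:arm.get_image(n) for n in("side","top")}
def om(l,p):
    o=arm.outline_of(l,p); print(l,[(round(d["conf"],2),np.round(d["box"]).tolist()) for d in o][:3]); return o
def cm(p):
    m=orange(p["img"])
    n,lab,st,_=cv2.connectedComponentsWithStats(cv2.morphologyEx(m.astype(np.uint8),cv2.MORPH_CLOSE,np.ones((2,2))))
    k=1+np.argmax(st[1:,4]);o=(lab==k).astype(np.uint8);print(st[k]);return o.astype(np.float32)
t=P["top"];s=P["side"]
a=unproj(t,(295.9,238.2),3);l=unproj(t,(305.3,262),5);hh=unproj(t,(291.5,188.9),36)
yaw=np.arctan2(*(l-hh)[1::-1]); print(a,l,hh,yaw)
mt=cm(t); c=cv2.findContours(mt.astype(np.uint8),0,1)[0]; cv2.drawContours(m2:=mt.astype(np.uint8).copy(),c,-1,1,-1); mt=m2.astype(np.float32)
print("top",fit([(t,mt)],CH,[a[0],a[1],yaw]))
ms=cm(s)
for n in("chute",):
    o=om(n,s); 
    if o: ms2=o[0]["pixels"].astype(np.float32); print("side outl",fit([(s,ms2)],CH,[a[0],a[1],yaw])); print("both",fit([(s,ms2),(t,mt)],CH,[a[0],a[1],yaw]))
for n,parts,uv,z in(("canister",CAN,(394.7,215.1),111),("lid",LID,(456.7,233.3),10)):
    g=unproj(t,uv,z)[:2];print(n,"guess",g)
    for nm,p in P.items():
        o=om(n,p)
        if o: print(nm,fit([(p,o[0]["pixels"].astype(np.float32))],parts,g,yaw=False))
E
```

```text
[498.56384488 107.78237608   3.        ] [443.10000126  84.73328145   5.        ] [609.95246432 118.80950902  36.        ] -2.9401334075635126
[289 173  22  92 919]
top (array([508.11787095,  98.63764251,  -3.01716403]), np.float64(0.05513519048690796))
[ 289  212   82   22 1002]
chute [(0.83, [331.0, 223.0, 84.0, 24.0])]
side outl (array([509.40139992, 100.58953816,  -2.98799527]), np.float64(0.10831447690725327))
both (array([508.77580648,  98.74384506,  -3.01185724]), np.float64(0.19584375619888306))
canister guess [ 540.01369082 -108.52106166]
canister [(0.98, [335.0, 174.0, 28.0, 42.0]), (0.3, [277.0, 336.0, 37.0, 34.0])]
side (array([ 539.51489642, -103.90297504]), np.float64(0.03432327136397362))
canister [(0.8, [390.0, 220.0, 44.0, 42.0])]
top (array([ 540.93961781, -103.46266374]), np.float64(0.05403130128979683))
lid guess [ 513.85673538 -269.10987733]
lid []
lid [(0.75, [458.0, 232.0, 20.0, 25.0])]
top (array([ 517.81522502, -267.86982501]), np.float64(0.16864119470119476))
```

Emit:
apply_moves --increments '[[[0.9,0.56,0.0,0,0,0,1],[0.9,0.56,0.0,0,0,0,1],[0.9,0.56,0.0,0,0,0,1]]]'

```text
clock: 1.85
position: [258.7, 512.3, 304.3]
ee_rot: [0.988, -0.154, 0.0, 0.001]
contact_force: [0.2, 0.4, 0.3]
gripper_width: 85.6
```

Emit:
apply_moves --increments '[[[0.9,0.56,0.0,0,0,0,1],[0.9,0.56,0.0,0,0,0,1],[0.9,0.56,0.0,0,0,0,1]]]'

```text
clock: 2.15
position: [327.6, 432.2, 304.3]
ee_rot: [0.988, -0.154, 0.0, 0.0]
contact_force: [0.6, 0.5, -0.0]
gripper_width: 85.5
```

Emit:
apply_moves --increments '[[[0.9,0.56,0.0,0,0,0,1],[0.9,0.56,0.0,0,0,0,1],[0.9,0.56,0.0,0,0,0,1]]]'

```text
clock: 2.45
position: [396.5, 352.3, 304.1]
ee_rot: [0.988, -0.154, 0.0, 0.0]
contact_force: [0.1, -0.3, -0.9]
gripper_width: 85.3
```

Emit:
apply_moves --increments '[[[0.9,0.56,0.0,0,0,0,1],[0.9,0.56,0.0,0,0,0,1],[0.9,0.56,0.0,0,0,0,1]]]'

```text
clock: 2.75
position: [465.8, 272.2, 303.9]
ee_rot: [0.988, -0.154, 0.0, 0.0]
contact_force: [0.0, -0.0, -0.5]
gripper_width: 85.2
```

Emit:
apply_moves --increments '[[[0.9,0.56,0.3,0,0,-0.86,1],[0.9,0.56,0.3,0,0,-0.86,1],[0.9,0.56,0.3,0,0,-0.86,1],[0.9,0.56,0.3,0,0,-0.86,1]]]'

```text
clock: 3.15
position: [533.5, 193.2, 272.5]
ee_rot: [0.998, 0.062, -0.001, 0.001]
contact_force: [-0.7, 0.4, 0.3]
gripper_width: 85.2
```

```bash
cat >> h.py <<'E'
from scipy.spatial.transform import Rotation as Ro
def delta(st,pos,R=None):
    R0=Ro.from_quat(st["ee_rot"]);d=R0.inv().apply(np.array(pos)-st["position"])/100
    r=np.zeros(3) if R is None else (R0.inv()*R).as_rotvec()/.5
    print("shift",np.round(d,3),"turn",np.round(r,3))
def down(yaw,tilt=0):  # tool x at yaw (points away from lip), tilt>0 = lip down
    return Ro.from_euler("z",yaw)*Ro.from_euler("x",np.pi)*Ro.from_euler("y",-0.0)
E
python3 - <<'E'
from bench import arm
from h import *
s=arm.read_state();delta(s,(612.3,112,150),down(.1245))
E
```

```text
shift [0.684 0.902 1.225] turn [ 0.002  0.004 -0.001]
```

Emit:
apply_moves --increments '[[[0.684,0.902,0.7,0,0,0,1],[0.684,0.902,0.7,0,0,0,1],[0.684,0.902,0.9,0,0,0,1],[0.684,0.902,0.9,0,0,0,1],[0.684,0.902,0.9,0,0,0,1]]]'

```text
clock: 3.65
position: [611.9, 114.0, 183.2]
ee_rot: [0.998, 0.062, -0.001, 0.0]
contact_force: [0.1, 0.5, -0.2]
gripper_width: 85.2
```

Run:
```python
from bench import arm
from h import *
p=arm.get_image("side");s=arm.read_state();delta(s,(612.3,112,90),down(.1245));print(s["position"])
a=p["img"][140:260,230:410,::-1];cv2.imwrite("pics/s1.png",cv2.resize(a,(800,533),interpolation=cv2.INTER_CUBIC))
p=arm.get_image("top")
a=p["img"][140:290,230:430,::-1];cv2.imwrite("pics/t1.png",cv2.resize(a,(800,600),interpolation=cv2.INTER_CUBIC))
```

```text
shift [-0.004  0.027  0.948] turn [-0.    -0.003  0.003]
[612.17597966 114.66284228 184.76725669]
```

View pics/s1.png

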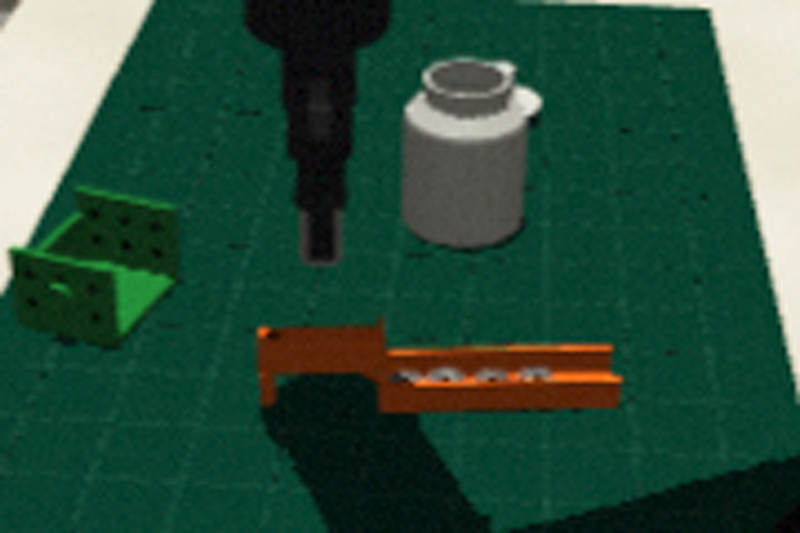

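View pics/t1.png

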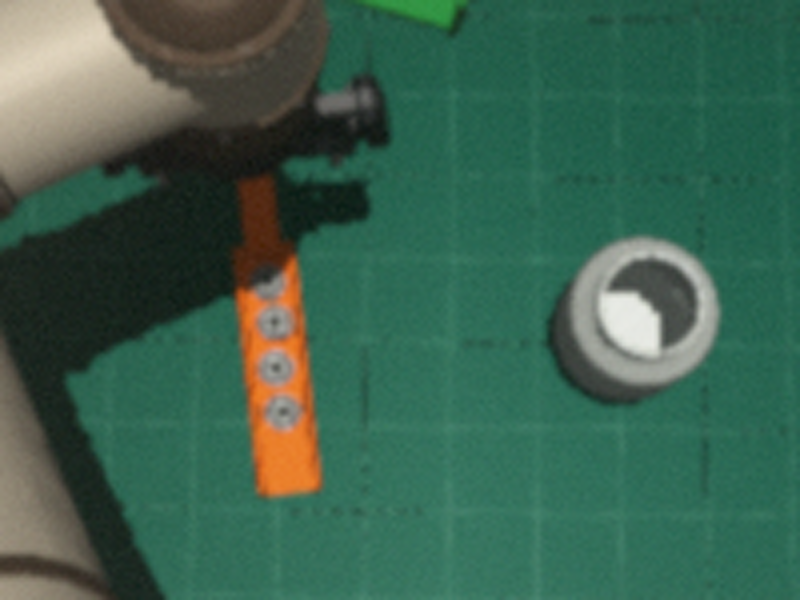

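Emit:
apply_moves --increments '[[[-0.05,0.027,0.4,0,0,0,1],[-0.05,0.027,0.7,0,0,0,1],[-0.05,0.027,0.85,0,0,0,1],[-0.05,0.027,0.945,0,0,0,1],[-0.05,0.027,0.945,0,0,0,1]]]'

```text
clock: 4.25
position: [607.1, 111.0, 89.9]
ee_rot: [0.998, 0.063, 0.0, -0.0]
contact_force: [-0.8, 0.5, 0.3]
gripper_width: 85.3
```

Emit:
apply_moves --increments '[[[0,0,0,0,0,0,0],[0,0,0,0,0,0,-0.3],[0,0,0,0,0,0,-0.5],[0,0,0,0,0,0,-0.7],[0,0,0,0,0,0,-1],[0,0,0,0,0,0,-1],[0,0,0,0,0,0,-1]]]'

```text
clock: 4.95
position: [607.8, 109.9, 90.2]
ee_rot: [0.998, 0.063, 0.001, -0.0]
contact_force: [-0.3, -0.5, 4.8]
gripper_width: 19.6
```

Emit:
apply_moves --increments '[[[0,0,-0.05,0,0,0,-1],[0,0,-0.15,0,0,0,-1],[0,0,-0.3,0,-0.05,0,-1],[0,0,-0.45,0,-0.11,0,-1],[0,0,-0.6,0,-0.17,0,-1],[0,0,-0.75,0,-0.23,0,-1],[0,0,-0.85,0,-0.28,0,-1],[0,0,-0.9,0,-0.28,0,-1]]]'

```text
clock: 5.75
position: [607.9, 110.0, 180.5]
ee_rot: [0.996, 0.062, -0.069, 0.004]
contact_force: [-0.2, 0.3, -1.5]
gripper_width: 19.4
```

Run:
```python
from bench import arm
from h import *
s=arm.read_state();print(s["position"],s["ee_rot"],s["contact_force"])
p=arm.get_image("side")
a=p["img"][140:260,230:410,::-1];cv2.imwrite("pics/s2.png",cv2.resize(a,(800,533),interpolation=cv2.INTER_CUBIC))
```

```text
[607.89327985 109.96616053 180.48563863] [ 0.99566325  0.06233303 -0.06894314  0.00401626] [-0.2129297   0.33863381 -1.47774755]
```

View pics/s2.png

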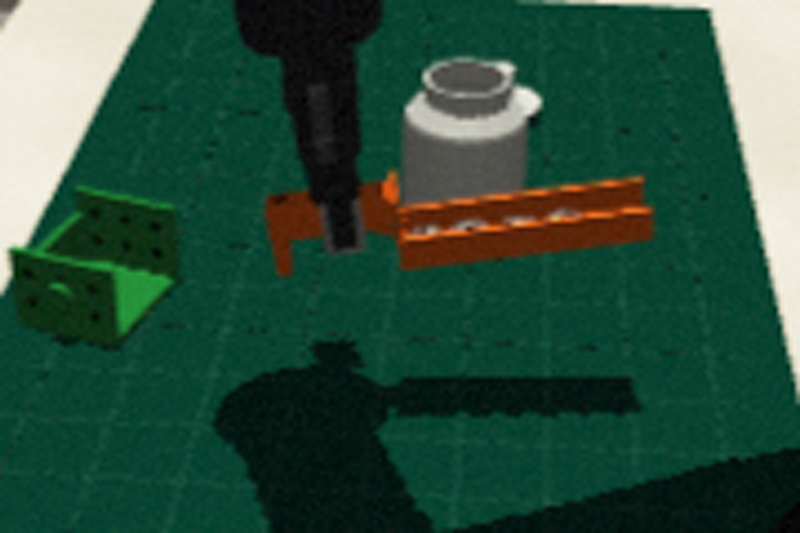

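```bash
cat >> h.py <<'E'
LT=np.array([-170,0,84.7])
def R_(yaw,th): return down(yaw)*Ro.from_euler("y",th,degrees=True)
def tcp_for(L,yaw,th): 
    R=R_(yaw,th);return np.array(L)-R.apply(LT),R
E
python3 - <<'E'
from bench import arm
from h import *
s=arm.read_state();R0=Ro.from_quat(s["ee_rot"])
print("lip now",s["position"]+R0.apply(LT), (R_(.126,-8).inv()*R0).as_rotvec())
L=(552,-102,150)
P,R=tcp_for(L,.126,-8);print(P);delta(s,P,R)
for th in(0,10,20,30,40,50): 
    P,R=tcp_for((552,-102,125),.126,th);print(th,P)
E
```

```text
lip now [429.20073693  87.49132198 120.22889059] [0.00068626 0.00215615 0.00080399]
[730.70552411 -79.36318294 210.21627826]
shift [ 0.934  2.031 -0.427] turn [-0.001 -0.004 -0.002]
0 [720.65232439 -80.63663235 209.7       ]
10 [703.4987137  -82.80949829 237.93340688]
20 [681.74189126 -85.56545791 262.73538935]
30 [656.04292711 -88.82077278 283.3523517 ]
40 [627.18267126 -92.47653181 299.15785798]
50 [596.03802799 -96.42165659 309.67166587]
```

Emit:
apply_moves --increments '[[[0.0,0.0,-0.1,0,0,0,-1],[0.03,0.06,-0.2,0,0,0,-1],[0.08,0.18,-0.3,0,0,0,-1],[0.15,0.33,-0.36,0,0,0,-1],[0.23,0.5,-0.42,0,0,0,-1],[0.31,0.68,-0.44,0,0,0,-1]]]'

```text
clock: 6.4
position: [653.6, 45.1, 219.3]
ee_rot: [0.996, 0.062, -0.069, 0.004]
contact_force: [-0.5, -0.3, -1.2]
gripper_width: 18.9
```

Emit:
apply_moves --increments '[[[0.08,0.18,0,0,0,0,-1],[0.16,0.36,0,0,0,0,-1],[0.24,0.54,0,0,0,0,-1],[0.32,0.7,0,0,0,0,-1]]]'

```text
clock: 6.8
position: [693.2, -20.4, 213.5]
ee_rot: [0.996, 0.062, -0.07, 0.004]
contact_force: [0.3, 0.4, -1.5]
gripper_width: 19.1
```

Emit:
apply_moves --increments '[[[0.08,0.18,0,0,0,0,-1],[0.16,0.36,0,0,0,0,-1],[0.23,0.5,0,0,0,0,-1],[0.28,0.6,0,0,0,0,-1],[0.3,0.65,0,0,0,0,-1],[0.3,0.65,0,0,0,0,-1]]]'

```text
clock: 7.4
position: [730.2, -79.9, 209.6]
ee_rot: [0.996, 0.062, -0.07, 0.004]
contact_force: [-0.3, 0.6, -1.1]
gripper_width: 19.2
```

```bash
cat > look.py <<'E'
from bench import arm
from h import *
import sys
tag=sys.argv[1]
s=arm.read_state();R0=Ro.from_quat(s["ee_rot"])
print(s["clock"],s["position"],"lip(kin)",s["position"]+R0.apply(LT),"F",s["contact_force"],s["gripper_width"])
for n in("side","top"):
    p=arm.get_image(n)
    o=arm.mark_of("chute_lip",p);print(n,[(np.round(d["at"],1).tolist(),round(d["conf"],2)) for d in o][:3],"pred",proj(p,s["position"]+R0.apply(LT)).round(1), "mouth pred",proj(p,[540.2,-103.6,111]).round(1))
    a=(p["img"][130:230,260:410] if n=="side" else p["img"][130:280,280:480])[:,:,::-1]
    a=cv2.resize(a,(400*a.shape[1]//a.shape[1],400*a.shape[0]//a.shape[1]),interpolation=cv2.INTER_CUBIC)
    if n=="side": A=a
    else:
        h=max(A.shape[0],a.shape[0]);cv2.imwrite(f"pics/{tag}.png",np.hstack([np.pad(q,((0,h-q.shape[0]),(0,0),(0,0))) for q in(A,a)]))
E
python3 look.py l3
```

```text
7.4 [730.21405543 -79.87396152 209.59727958] lip(kin) [ 551.42323206 -102.25437729  149.53857106] F [-0.33579748  0.59249694 -1.07896285] 19.212248333251907
side [([328.6, 145.7], 0.79)] pred [[330.4 144.8]] mouth pred [[333.8 156.8]]
top [([395.8, 208.4], 0.56)] pred [[394.5 206.9]] mouth pred [[392.4 215. ]]
```

View pics/l3.png

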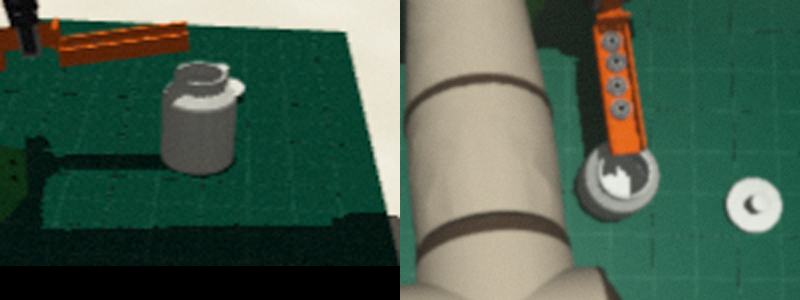

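```bash
cat >> h.py <<'E'
def seq(s,Ls,ths,yaw=.126):
    R0=Ro.from_quat(s["ee_rot"])if not isinstance(s,tuple) else s[1]; p0=s["position"] if not isinstance(s,tuple) else s[0]
    out=[]
    for L,t in zip(Ls,ths):
        P,R=tcp_for(L,yaw,t);out.append([round(float(v),3) for v in np.r_[R0.inv().apply(P-p0)/100,(R0.inv()*R).as_rotvec()/.5]]+[-1])
    print(str(out));return P,R
E
python3 - <<'E'
from bench import arm
from h import *
s=arm.read_state()
e=seq(s,[(552,-102.3,150-26*k/6) for k in range(1,7)],[-8+16*k/6 for k in range(1,7)])
e=seq(e,[(552,-102.3,124)]*7,[8+1.5*k for k in range(1,8)])
print(np.degrees(np.linalg.norm((R_(.126,8).inv()*Ro.from_quat(s["ee_rot"])).as_rotvec())))
E
```

```text
[[-0.029, 0.012, -0.035, -0.0, 0.093, 0.0, -1], [-0.068, 0.012, -0.068, -0.0, 0.187, 0.0, -1], [-0.11, 0.012, -0.099, -0.0, 0.28, 0.0, -1], [-0.156, 0.012, -0.128, -0.0, 0.373, 0.0, -1], [-0.205, 0.012, -0.154, -0.0, 0.466, 0.0, -1], [-0.257, 0.012, -0.178, -0.0, 0.559, 0.0, -1]]
[[-0.023, 0.0, -0.044, -0.0, 0.052, 0.0, -1], [-0.047, -0.0, -0.088, -0.0, 0.105, 0.0, -1], [-0.072, -0.0, -0.131, -0.0, 0.157, 0.0, -1], [-0.098, -0.0, -0.173, -0.0, 0.209, 0.0, -1], [-0.125, -0.0, -0.215, 0.0, 0.262, 0.0, -1], [-0.153, -0.0, -0.256, -0.0, 0.314, 0.0, -1], [-0.183, -0.0, -0.296, -0.0, 0.367, 0.0, -1]]
16.010059815823528
```

Emit:
apply_moves --increments '[[[-0.03,0.01,-0.035,0,0.09,0,-1],[-0.07,0.01,-0.07,0,0.185,0,-1],[-0.11,0.01,-0.1,0,0.28,0,-1],[-0.155,0.01,-0.13,0,0.37,0,-1],[-0.205,0.01,-0.155,0,0.465,0,-1],[-0.255,0.01,-0.18,0,0.56,0,-1],[-0.255,0.01,-0.18,0,0.56,0,-1]]]'

```text
clock: 8.3
position: [706.4, -82.8, 232.9]
ee_rot: [0.996, 0.063, 0.07, -0.004]
contact_force: [0.1, -0.8, -1.5]
gripper_width: 18.9
```

```bash
python3 look.py l4
```

```text
8.3 [706.38784575 -82.75438772 232.87032465] lip(kin) [ 551.18554646 -102.40303401  125.16578902] F [ 0.12967982 -0.81889376 -1.47050223] 18.91355926617622
side [([328.2, 154.8], 0.59)] pred [[330.2 152.4]] mouth pred [[333.8 156.8]]
top [([393.3, 211.1], 0.79)] pred [[392.8 208.9]] mouth pred [[392.4 215. ]]
```

View pics/l4.png

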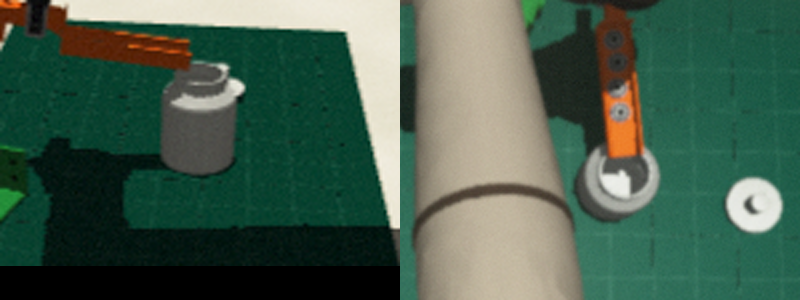

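```bash
cat > pf.py <<'E'
from bench import arm
from h import *
s=arm.read_state();R0=Ro.from_quat(s["ee_rot"]);p=arm.get_image("side")
m=orange(p["img"]);R0m=R0
# chute->tool: x_ch=-x_t, y_ch= y_t, z_ch=-z_t
C=Ro.from_euler("y",180,degrees=True)
xs=slice(325,None)
def rend(v):
    M=np.zeros((400*S,640*S),np.uint8)
    piv=np.array([-100,0,33.])
    for q in CH[:4]:
        w=Ro.from_euler("y",v[0],degrees=True).apply(q-piv)+[0,0,0]
        t=C.apply(w)+[v[1],0,54.2+v[2]]
        uv=proj(p,R0.apply(t)+s["position"]);cv2.fillConvexPoly(M,np.round(cv2.convexHull(((uv+.5)*S).astype(np.float32))).astype(np.int32),1)
    return cv2.resize(M.astype(np.float32),(640,400),interpolation=cv2.INTER_AREA)
r0=rend([0,0,0]);ys,xx=np.nonzero(r0);roi=np.zeros_like(m);roi[ys.min()-8:ys.max()+9,xx.min()+8:xx.max()+12]=1
def cost(v): return (np.abs(rend(v)-m)*roi).sum()
r=minimize(cost,[0,0,0],method="Nelder-Mead",options=dict(initial_simplex=[[0,0,0],[4,0,0],[0,5,0],[0,0,5]]))
print("slip pitch(+down),dx,dz",r.x.round(2),cost([0,0,0]),r.fun,m.sum())
def lip(v): return R0.apply(C.apply(Ro.from_euler("y",v[0],degrees=True).apply([170,0,-30.5]))+[v[1],0,54.2+v[2]])+s["position"]
print(lip([0,0,0]),lip(r.x))
E
python3 pf.py
```

```text
slip pitch(+down),dx,dz [ 0.27  2.36 -0.89] 30.4375 24.0625 1515.0
[ 552.60687467 -102.45361776  123.79948771] [ 555.06211113 -102.14354196  124.22963302]
```

Emit:
apply_moves --increments '[[[-0.025,0,-0.044,0,0.052,0,-1],[-0.05,0,-0.088,0,0.105,0,-1],[-0.08,0,-0.131,0,0.157,0,-1],[-0.107,0,-0.173,0,0.209,0,-1],[-0.135,0,-0.215,0,0.262,0,-1],[-0.165,0,-0.256,0,0.314,0,-1],[-0.195,0,-0.296,0,0.367,0,-1]]]'

```text
clock: 9.25
position: [684.1, -86.2, 258.2]
ee_rot: [0.985, 0.062, 0.161, -0.01]
contact_force: [0.3, -0.6, -1.4]
gripper_width: 19.0
```

```bash
python3 look.py l5
python3 - <<'E'
from bench import arm
from h import *
s=arm.read_state()
seq(s,[(550.5,-102.3,124)]*10,[18.5+1.0*k for k in range(1,11)])
E
```

```text
9.25 [684.0914639  -86.18727182 258.17899982] lip(kin) [ 551.06735132 -102.93583033  123.64959315] F [ 0.31069899 -0.61124131 -1.40074593] 19.02540387597694
side [([329.5, 151.9], 0.9)] pred [[330.3 152.8]] mouth pred [[333.8 156.8]]
top [([394.3, 210.2], 0.81)] pred [[392.9 209.1]] mouth pred [[392.4 215. ]]
[[-0.019, -0.008, -0.032, 0.001, 0.034, -0.001, -1], [-0.035, -0.008, -0.061, 0.001, 0.069, -0.001, -1], [-0.051, -0.008, -0.09, 0.001, 0.103, -0.001, -1], [-0.067, -0.008, -0.119, 0.001, 0.138, -0.001, -1], [-0.084, -0.008, -0.147, 0.001, 0.173, -0.001, -1], [-0.102, -0.008, -0.175, 0.001, 0.208, -0.001, -1], [-0.12, -0.008, -0.203, 0.001, 0.243, -0.001, -1], [-0.138, -0.008, -0.231, 0.001, 0.278, -0.001, -1], [-0.157, -0.008, -0.258, 0.001, 0.313, -0.001, -1], [-0.177, -0.008, -0.285, 0.001, 0.348, -0.001, -1]]
```

View pics/l5.png

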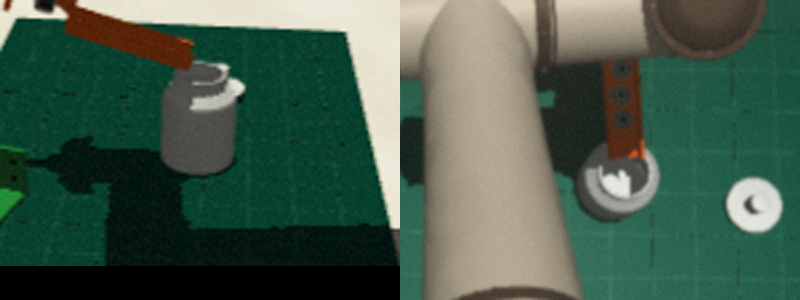

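Emit:
apply_moves --increments '[[[-0.02,-0.008,-0.032,0,0.034,0,-1],[-0.035,-0.008,-0.06,0,0.069,0,-1],[-0.051,-0.008,-0.09,0,0.103,0,-1],[-0.067,-0.008,-0.12,0,0.138,0,-1],[-0.067,-0.008,-0.12,0,0.138,0,-1],[-0.067,-0.008,-0.12,0,0.138,0,-1],[-0.067,-0.008,-0.12,0,0.138,0,-1],[-0.067,-0.008,-0.12,0,0.138,0,-1]]]'

```text
clock: 10.25
position: [674.4, -86.6, 267.2]
ee_rot: [0.979, 0.061, 0.195, -0.012]
contact_force: [0.1, -0.6, -0.7]
gripper_width: 19.2
```

```bash
python3 look.py l6
python3 - <<'E'
from bench import arm
from h import *
s=arm.read_state()
seq(s,[(550.5,-102.3,124)]*10,[22.5+1.5*k for k in range(1,11)])
E
```

```text
10.25 [674.38149515 -86.56331626 267.19434497] lip(kin) [ 550.68962187 -102.13722706  123.90490437] F [ 0.14205567 -0.60389403 -0.72436247] 19.178318094610848
side [([329.9, 153.4], 0.83)] pred [[330.4 152.9]] mouth pred [[333.8 156.8]]
top [([392.6, 210.1], 0.77)] pred [[392.6 209.2]] mouth pred [[392.4 215. ]]
[[-0.023, 0.0, -0.047, 0.001, 0.053, -0.001, -1], [-0.047, 0.0, -0.09, 0.001, 0.106, -0.001, -1], [-0.072, 0.0, -0.133, 0.001, 0.158, -0.001, -1], [-0.098, 0.001, -0.176, 0.001, 0.21, -0.001, -1], [-0.126, 0.001, -0.217, 0.001, 0.263, -0.001, -1], [-0.154, 0.001, -0.258, 0.001, 0.315, -0.001, -1], [-0.183, 0.001, -0.298, 0.001, 0.367, -0.001, -1], [-0.214, 0.001, -0.337, 0.001, 0.42, -0.001, -1], [-0.245, 0.001, -0.376, 0.001, 0.472, -0.001, -1], [-0.278, 0.001, -0.414, 0.001, 0.524, -0.001, -1]]
```

View pics/l6.png

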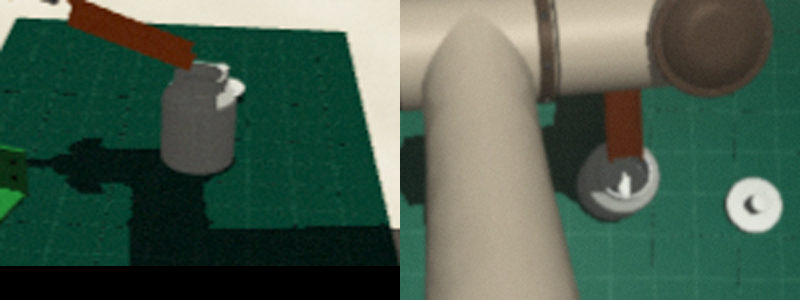

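Emit:
apply_moves --increments '[[[-0.023,0,-0.047,0,0.053,0,-1],[-0.047,0,-0.09,0,0.106,0,-1],[-0.072,0,-0.133,0,0.158,0,-1],[-0.098,0,-0.176,0,0.21,0,-1],[-0.126,0,-0.217,0,0.263,0,-1],[-0.154,0,-0.258,0,0.315,0,-1],[-0.183,0,-0.298,0,0.367,0,-1],[-0.214,0,-0.337,0,0.42,0,-1],[-0.214,0,-0.337,0,0.42,0,-1],[-0.214,0,-0.337,0,0.42,0,-1]]]'

```text
clock: 11.45
position: [641.9, -90.7, 290.3]
ee_rot: [0.953, 0.06, 0.296, -0.019]
contact_force: [-0.5, 0.7, -1.2]
gripper_width: 18.9
```

Emit:
apply_moves --increments '[[[0,0,0,0,0,0,-1],[0,0,0,0,0,0,-1],[0,0,0,0,0,0,-1],[0,0,0,0,0,0,-1]]]'

```text
clock: 11.85
position: [641.9, -90.6, 290.0]
ee_rot: [0.953, 0.06, 0.296, -0.019]
contact_force: [-0.1, -0.7, -0.6]
gripper_width: 19.5
```

```bash
python3 look.py l7
python3 - <<'E'
from bench import arm
from h import *
s=arm.read_state()
e=seq(s,[(550.5,-102.3,124+26*k/6) for k in range(1,7)],[34.5-35*k/6 for k in range(1,7)])
E
```

```text
11.85 [641.93446823 -90.63210575 290.02488799] lip(kin) [ 550.54823898 -102.1471287   123.92235534] F [-0.12057036 -0.73776888 -0.56382886] 19.53948996907071
side [([331.4, 153.3], 0.58), ([342.4, 170.0], 0.51)] pred [[330.4 152.9]] mouth pred [[333.8 156.8]]
top [] pred [[392.6 209.3]] mouth pred [[392.4 215. ]]
[[0.102, 0.001, 0.142, 0.001, -0.204, -0.001, -1], [0.185, 0.0, 0.291, 0.001, -0.408, -0.001, -1], [0.25, 0.0, 0.444, 0.001, -0.611, -0.001, -1], [0.295, 0.0, 0.601, 0.001, -0.815, -0.001, -1], [0.32, 0.0, 0.758, 0.001, -1.019, -0.001, -1], [0.326, 0.0, 0.915, 0.0, -1.222, -0.001, -1]]
```

View pics/l7.png

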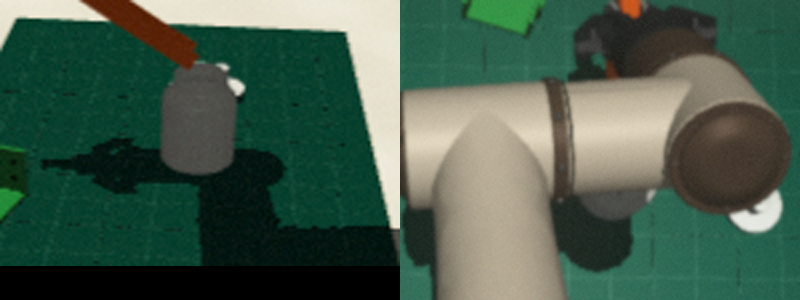

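Emit:
apply_moves --increments '[[[0.1,0,0.12,0,-0.2,0,-1],[0.185,0,0.27,0,-0.4,0,-1],[0.25,0,0.42,0,-0.6,0,-1],[0.295,0,0.57,0,-0.8,0,-1],[0.32,0,0.72,0,-1,0,-1],[0.32,0,0.72,0,-1,0,-1]]]'

```text
clock: 12.65
position: [710.3, -81.7, 245.3]
ee_rot: [0.997, 0.063, 0.049, -0.003]
contact_force: [-1.1, 0.7, -2.2]
gripper_width: 19.0
```

```bash
python3 look.py l8
python3 - <<'E'
from bench import arm
from h import *
s=arm.read_state()
delta(s,(730,-79,230),R_(.126,0))
E
```

```text
12.65 [710.34717321 -81.71476454 245.32798496] lip(kin) [ 550.73386661 -101.80874972  144.36306968] F [-1.06837147  0.66391212 -2.21841128] 19.04596940638395
side [([330.4, 146.5], 0.87), ([280.3, 334.6], 0.74)] pred [[330.6 146.5]] mouth pred [[333.8 156.8]]
top [([394.8, 206.2], 0.57)] pred [[393.9 207.6]] mouth pred [[392.4 215. ]]
shift [ 0.2   -0.007  0.217] turn [ 0.    -0.208 -0.002]
```

View pics/l8.png

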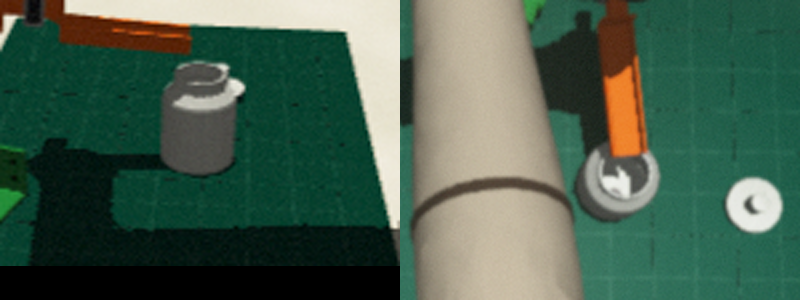

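Emit:
apply_moves --increments '[[[0.1,-0.25,0.0,0,-0.1,0,-1],[0.1,-0.55,-0.02,0,-0.21,0,-1],[0.0,-0.85,-0.02,0,-0.21,0,-1],[-0.1,-1.0,-0.02,0,-0.21,0,-1]]]'

```text
clock: 13.25
position: [685.2, 17.6, 251.1]
ee_rot: [0.998, 0.063, -0.0, -0.0]
contact_force: [-0.6, -0.6, -2.2]
gripper_width: 19.2
```

Emit:
apply_moves --increments '[[[-0.25,-0.25,0.1,0,0,0,-1],[-0.5,-0.5,0.3,0,0,0,-1],[-0.72,-0.72,0.5,0,0,0,-1],[-0.72,-0.72,0.6,0,0,0,-1],[-0.72,-0.72,0.6,0,0,0,-1]]]'

```text
clock: 13.75
position: [604.2, 78.1, 190.2]
ee_rot: [0.998, 0.063, -0.001, 0.0]
contact_force: [0.6, -0.4, -1.2]
gripper_width: 18.9
```

Run:
```python
from bench import arm
from h import *
s=arm.read_state();print(s["position"])
delta(s,(607.8,110,90.5),R_(.126,0))
```

```text
[604.23398853  78.09818277 190.21606044]
shift [ 0.078 -0.312  0.997] turn [0.    0.006 0.001]
```

Emit:
apply_moves --increments '[[[0.08,-0.31,0.3,0,0,0,-1],[0.08,-0.31,0.6,0,0,0,-1],[0.08,-0.31,0.82,0,0,0,-1],[0.08,-0.31,0.93,0,0,0,-1],[0.08,-0.31,0.95,0,0,0,-1],[0.08,-0.31,0.96,0,0,0,-1]]]'

```text
clock: 14.35
position: [610.3, 109.5, 95.3]
ee_rot: [0.998, 0.062, -0.0, -0.0]
contact_force: [0.4, 0.7, 0.1]
gripper_width: 19.1
```

Emit:
apply_moves --increments '[[[0,0,0.01,0,0,0,-1],[0,0,0.02,0,0,0,-1],[0,0,0.025,0,0,0,-1],[0,0,0.025,0,0,0,-1]]]'

```text
clock: 14.75
position: [609.2, 109.9, 92.0]
ee_rot: [0.998, 0.063, -0.001, -0.0]
contact_force: [0.4, 0.7, -1.6]
gripper_width: 18.6
```

Emit:
apply_moves --increments '[[[0,0,0.007,0,0,0,-1],[0,0,0.014,0,0,0,-1],[0,0,0.014,0,0,0,-1]]]'

```text
clock: 15.05
position: [609.2, 109.9, 90.3]
ee_rot: [0.998, 0.063, -0.001, 0.0]
contact_force: [-0.6, 0.0, -0.8]
gripper_width: 19.0
```

Run:
```python
from bench import arm
s=arm.read_state();print(s["position"],s["contact_force"],s["wrist_torque"])
```

```text
[609.15122379 109.88551754  90.32196751] [-0.6094646   0.04298171 -0.75755956] [0.05398536 0.00248697 0.01456954]
```

Emit:
apply_moves --increments '[[[0,0,0.006,0,0,0,-1],[0,0,0.012,0,0,0,-1],[0,0,0.012,0,0,0,-1]]]'

```text
clock: 15.35
position: [609.1, 109.9, 90.2]
ee_rot: [0.998, 0.063, -0.001, 0.0]
contact_force: [-3.1, -0.5, 6.5]
gripper_width: 19.0
```

Emit:
apply_moves --increments '[[[0,0,-0.004,0,0,0,-0.3],[0,0,-0.004,0,0,0,0],[0,0,-0.004,0,0,0,0.5],[0,0,-0.004,0,0,0,1],[0,0,-0.004,0,0,0,1],[0,0,-0.004,0,0,0,1],[0,0,-0.004,0,0,0,1]]]'

```text
clock: 16.05
position: [609.1, 109.8, 89.3]
ee_rot: [0.998, 0.063, -0.001, 0.0]
contact_force: [0.1, -0.1, -0.1]
gripper_width: 85.6
```

Emit:
apply_moves --increments '[[[0,0,-0.3,0,0,0,1],[0,0,-0.7,0,0,0,1],[0,0,-1,0,0,0,1]]]'

```text
clock: 16.35
position: [609.8, 110.0, 191.5]
ee_rot: [0.998, 0.063, -0.0, 0.0]
contact_force: [0.5, -0.2, -0.2]
gripper_width: 85.5
```

Emit:
apply_moves --increments '[[[0,0.3,-0.3,0,0,0,1],[0,0.7,-0.5,0,0,0,1],[0,1,-0.5,0,0,0,1],[0,1,-0.5,0,0,0,1]]]'

```text
clock: 16.75
position: [622.1, 7.6, 240.4]
ee_rot: [0.998, 0.06, -0.0, -0.0]
contact_force: [-0.2, 0.8, 0.3]
gripper_width: 85.9
```

Run:
```python
from bench import arm
from h import *
s=arm.read_state();print(s["position"],s["clock"])
t=arm.get_image("top");sd=arm.get_image("side")
def up(p,r0,r1,c0,c1,f,n): cv2.imwrite(n,cv2.resize(p["img"][r0:r1,c0:c1,::-1],None,fx=f,fy=f,interpolation=cv2.INTER_CUBIC))
up(t,180,280,270,490,3.6,"pics/t9.png"); up(sd,130,260,230,410,4.4,"pics/s9.png")
o=arm.outline_of("lid",t);
for d in o[:2]:
    print(d["conf"],d["box"],fit([(t,d["pixels"].astype(np.float32))],LID,(517,-268),yaw=False))
# own threshold for lid
g=t["img"].astype(int);m=((g.max(2)-g.min(2)<40)&(g.min(2)>110)).astype(np.uint8)
n,lab,st,ce=cv2.connectedComponentsWithStats(m)
for k in range(1,n):
    if 100<st[k,4]<900 and 440<ce[k][0]<480:
        mm=(lab==k).astype(np.uint8);mm=cv2.morphologyEx(mm,cv2.MORPH_CLOSE,np.ones((5,5)));print(st[k],ce[k],fit([(t,mm.astype(np.float32))],LID,(517,-268),yaw=False))
print(arm.mark_of("lid_knob",t)[:2],arm.mark_of("lid",t)[:2],proj(t,[517.5,-267.9,29]))
```

```text
[622.0979025    7.63094587 240.36887175] 16.75
0.95 [458.9, 232.7, 26.0, 23.8] (array([ 517.82165323, -268.48853624]), np.float64(0.09414556622505188))
0.43 [300.0, 216.0, 21.8, 85.7] (array([1170.90625, -115.28125]), np.float64(1.0))
[443 219  28  27 587] [456.68994889 232.0153322 ] (array([ 516.9448315 , -267.78699162]), np.float64(0.030530428513884544))
[{'at': [457.3, 229.4], 'conf': 0.73}] [{'at': [458.2, 233.4], 'conf': 0.98}] [[458.40243225 230.80805527]]
```

View pics/t9.png

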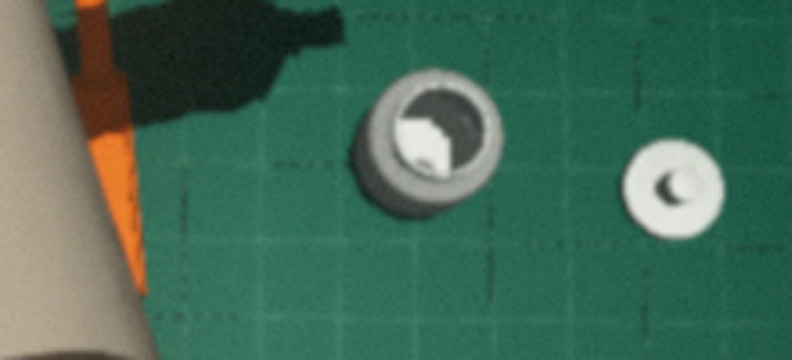

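View pics/s9.png

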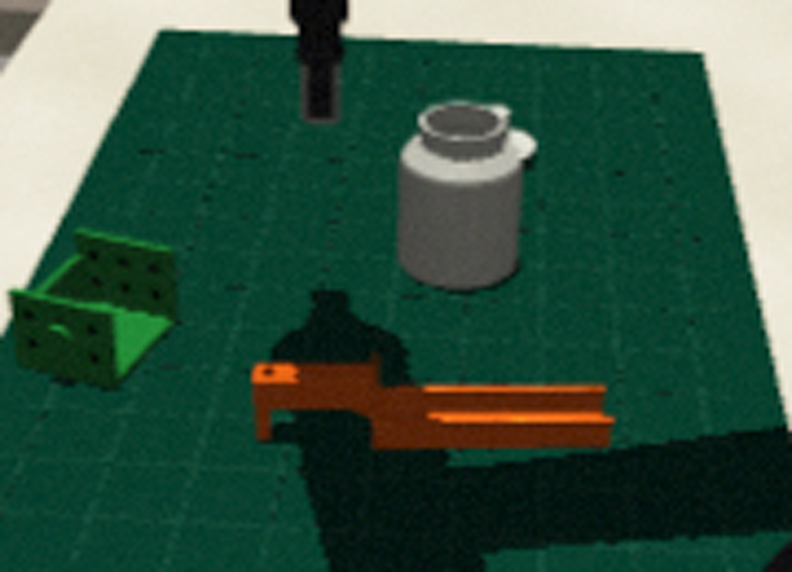

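Emit:
apply_moves --increments '[[[-0.46,0.87,0,0,0,0,1],[-0.46,0.87,0,0,0,0,1],[-0.46,0.87,0,0,0,0,1]]]'

```text
clock: 17.3
position: [585.1, -84.1, 239.2]
ee_rot: [0.998, 0.061, -0.002, 0.0]
contact_force: [0.4, -0.0, 0.6]
gripper_width: 85.5
```

Emit:
apply_moves --increments '[[[-0.46,0.87,0,0,0,0,1],[-0.46,0.87,0,0,0,0,1],[-0.46,0.87,0,0,0,0,1]]]'

```text
clock: 17.6
position: [550.7, -176.2, 239.3]
ee_rot: [0.998, 0.061, -0.002, 0.0]
contact_force: [0.3, 0.1, -0.7]
gripper_width: 85.3
```

Emit:
apply_moves --increments '[[[-0.46,0.87,0.1,0,0,0,1],[-0.46,0.87,0.3,0,0,0,1],[-0.46,0.87,0.5,0,0,0,1],[-0.46,0.87,0.6,0,0,0,1],[-0.46,0.87,0.6,0,0,0,1]]]'

```text
clock: 18.1
position: [517.4, -264.4, 178.1]
ee_rot: [0.998, 0.063, -0.003, -0.0]
contact_force: [1.2, 0.3, 1.1]
gripper_width: 85.7
```

Run:
```python
from bench import arm
from h import *
t=arm.get_image("top");sd=arm.get_image("side")
s=arm.read_state();print(s["position"],s["clock"])
delta(s,(517.0,-267.8,91),R_(.126,0))
def up(p,r0,r1,c0,c1,f,n): cv2.imwrite(n,cv2.resize(p["img"][r0:r1,c0:c1,::-1],None,fx=f,fy=f,interpolation=cv2.INTER_CUBIC))
up(t,140,300,350,550,4,"pics/t10.png"); up(sd,90,220,260,410,5,"pics/s10.png")
for n,p in(("top",t),("side",sd)):
  o=arm.outline_of("canister",p)
  if o: print(n,fit([(p,o[0]["pixels"].astype(np.float32))],CAN,(540,-103),yaw=False),arm.mark_of("canister_mouth",p)[:1])
```

```text
[ 518.7405227  -264.51238122  180.36115481] 18.2
shift [-0.02   0.03   0.894] turn [0.002 0.003 0.003]
top (array([536.625 , -96.4375]), np.float64(0.5277293920516968)) [{'at': [394.6, 215.2], 'conf': 0.92}]
side (array([ 539.68037492, -104.65759686]), np.float64(0.04704500362277031)) [{'at': [332.9, 152.8], 'conf': 0.78}]
```

View pics/t10.png

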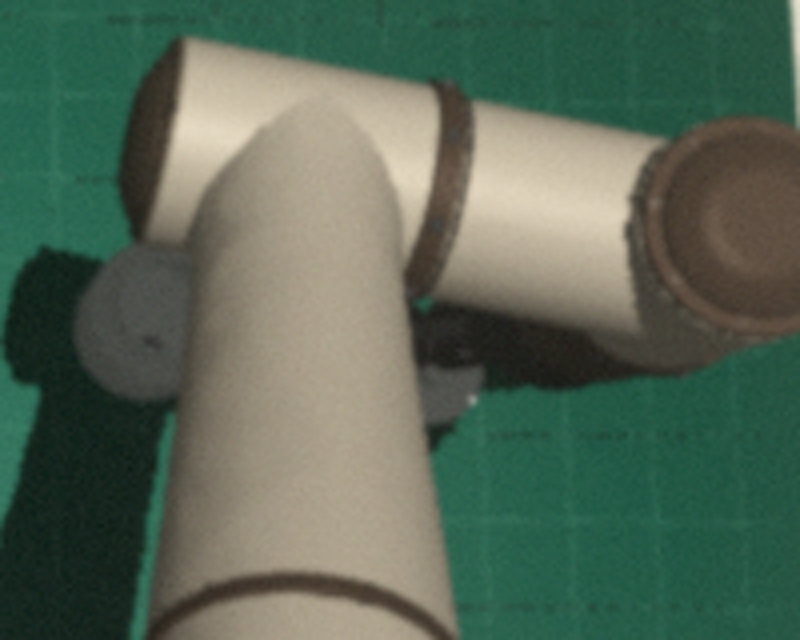

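View pics/s10.png

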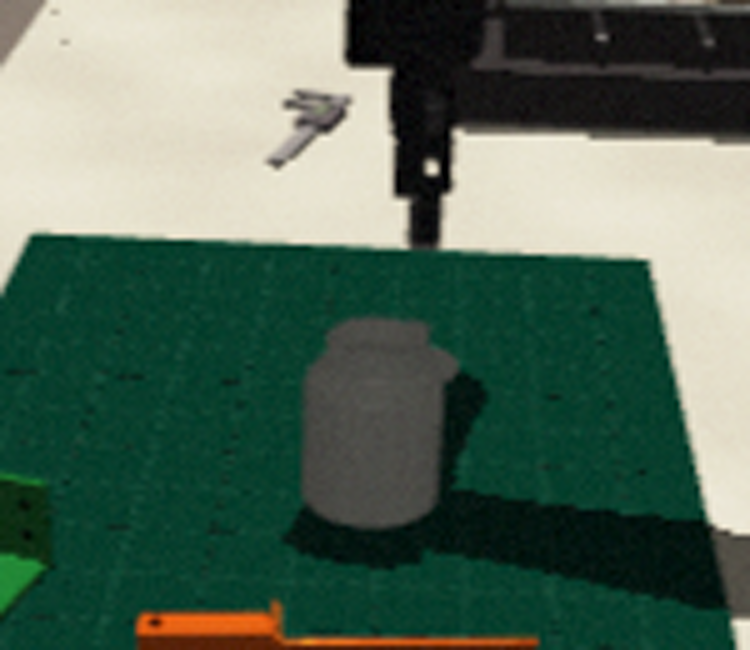

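Emit:
apply_moves --increments '[[[-0.02,0.03,0.3,0,0,0,1],[-0.02,0.03,0.6,0,0,0,1],[-0.02,0.03,0.8,0,0,0,1],[-0.02,0.03,0.87,0,0,0,1],[-0.02,0.03,0.89,0,0,0,1],[-0.02,0.03,0.89,0,0,0,1]]]'

```text
clock: 19.0
position: [516.4, -268.9, 91.7]
ee_rot: [0.998, 0.063, -0.0, 0.0]
contact_force: [0.1, 0.4, -0.1]
gripper_width: 85.6
```

Emit:
apply_moves --increments '[[[0,0,0,0,0,0,0],[0,0,0,0,0,0,-0.2],[0,0,0,0,0,0,-0.35],[0,0,0,0,0,0,-0.45],[0,0,0,0,0,0,-1],[0,0,0,0,0,0,-1],[0,0,0,0,0,0,-1]]]'

```text
clock: 19.7
position: [516.0, -268.9, 91.3]
ee_rot: [0.998, 0.063, -0.001, 0.0]
contact_force: [-1.4, -0.0, 4.9]
gripper_width: 20.3
```

Run:
```python
from bench import arm
from h import *
s=arm.read_state();print(s["position"],s["clock"],s["contact_force"],s["wrist_torque"])
```

```text
[ 515.97631442 -268.92630873   91.34541975] 19.7 [-1.42381255 -0.0417831   4.87776179] [ 0.14932607  0.1837715  -0.04540868]
```

Emit:
apply_moves --increments '[[[0,0,-0.1,0,0,0,-1],[0,0,-0.3,0,0,0,-1],[0,0,-0.6,0,0,0,-1],[0,0,-0.9,0,0,0,-1],[0,0,-1,0,0,0,-1]]]'

```text
clock: 20.2
position: [517.1, -269.2, 194.2]
ee_rot: [0.998, 0.063, 0.001, 0.001]
contact_force: [1.2, -0.4, -0.5]
gripper_width: 19.8
```

Emit:
apply_moves --increments '[[[0,0,-0.2,0,0,0,-1],[0,0,-0.4,0,0,0,-1],[0,0,-0.45,0,0,0,-1],[0,0,-0.45,0,0,0,-1]]]'

```text
clock: 20.6
position: [516.0, -268.7, 235.7]
ee_rot: [0.998, 0.062, -0.001, -0.0]
contact_force: [-0.1, -0.1, -1.2]
gripper_width: 20.4
```

```bash
cat > ll.py <<'E'
from bench import arm
from h import *
import sys
sd=arm.get_image("side");s=arm.read_state();R0=Ro.from_quat(s["ee_rot"])
print(s["position"],s["clock"],s["contact_force"],s["gripper_width"])
cv2.imwrite(f"pics/{sys.argv[1]}.png",cv2.resize(sd["img"][90:220,260:410,::-1],None,fx=4.5,fy=4.5,interpolation=cv2.INTER_CUBIC))
# expected lid origin below TCP: 88.3
print("expected lid origin px",proj(sd,s["position"]+R0.apply([0,0,88.3])))
for l in("lid","canister","canister_mouth","lid_knob"): print(l,[(np.round(d["at"],1).tolist(),round(d["conf"],2)) for d in arm.mark_of(l,sd)][:2])
o=arm.outline_of("lid",sd)
if o: print("lid outl",o[0]["box"],o[0]["conf"]); print("expected disc", proj(sd,s["position"]+R0.apply([0,0,80]))); g=s["position"]-[0,0,88.3];print("fit",fit([(sd,o[0]["pixels"].astype(np.float32))],LID[:2],g[:2],z=g[2],yaw=False), g)
E
python3 ll.py l11
```

```text
[ 515.51780115 -268.52754802  234.77898035] 20.65 [-0.25251162 -0.47492253 -2.0027741 ] 20.271245016751298
expected lid origin px [[343.74612709 125.92036079]]
lid [([342.4, 124.8], 0.42)]
canister [([331.7, 186.6], 0.88), ([279.1, 334.2], 0.45)]
canister_mouth [([334.2, 157.6], 0.7)]
lid_knob [([343.5, 117.2], 0.55)]
lid outl [345.1, 125.5, 19.8, 9.1] 0.68
expected disc [[343.86438017 123.50652238]]
fit (array([ 517.58599459, -269.69604987]), np.float64(0.2586382031440735)) [ 515.51780115 -268.52754802  146.47898035]
```

View pics/l11.png

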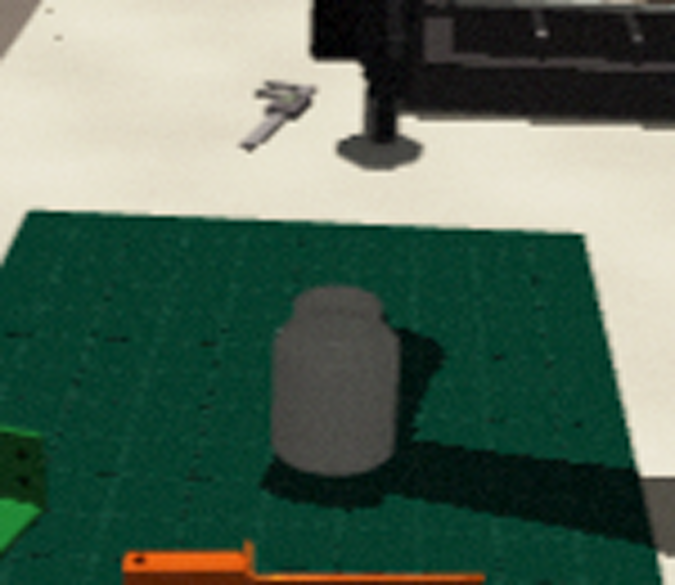

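Emit:
apply_moves --increments '[[[0.05,-0.2,0,0,0,0,-1],[0.11,-0.4,0,0,0,0,-1],[0.17,-0.6,0,0,0,0,-1],[0.22,-0.8,0,0,0,0,-1]]]'

```text
clock: 21.3
position: [527.8, -185.9, 235.1]
ee_rot: [0.998, 0.062, -0.002, -0.0]
contact_force: [-0.7, -0.1, 0.2]
gripper_width: 20.3
```

Emit:
apply_moves --increments '[[[0.05,-0.2,0,0,0,0,-1],[0.11,-0.4,0,0,0,0,-1],[0.17,-0.6,0,0,0,0,-1],[0.22,-0.75,0,0,0,0,-1],[0.22,-0.8,0,0,0,0,-1],[0.22,-0.8,0,0,0,0,-1]]]'

```text
clock: 21.9
position: [539.6, -104.1, 235.4]
ee_rot: [0.998, 0.063, -0.002, 0.0]
contact_force: [0.4, 0.0, -0.8]
gripper_width: 20.0
```

```bash
python3 ll.py l12
python3 - <<'E'
from bench import arm
from h import *
s=arm.read_state();delta(s,(539.5,-104.5,210),R_(.126,0))
E
```

```text
[ 539.55962516 -104.61603254  235.50256457] 21.95 [ 0.41628049  0.06013987 -0.83351039] 19.807577685134007
expected lid origin px [[334.58383933 145.38214727]]
lid [([334.2, 142.5], 0.51)]
canister [([332.8, 187.7], 0.64)]
canister_mouth [([332.0, 157.2], 0.63), ([253.2, 205.1], 0.56)]
lid_knob [([334.4, 136.4], 0.62)]
lid outl [337.1, 142.2, 19.6, 9.3] 0.55
expected disc [[334.68242613 142.73431075]]
fit (array([ 540.36082594, -107.85078318]), np.float64(0.51904296875)) [ 539.55962516 -104.61603254  147.20256457]
shift [ 0.001 -0.007  0.256] turn [ 0.     0.005 -0.004]
```

View pics/l12.png

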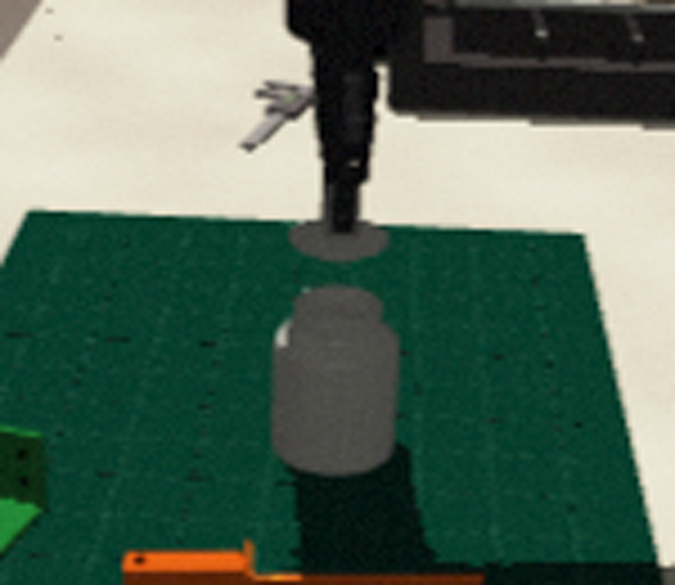

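Emit:
apply_moves --increments '[[[0,0,0.1,0,0,0,-1],[0,0,0.2,0,0,0,-1],[0,0,0.25,0,0,0,-1],[0,0,0.29,0,0,0,-1],[0,0,0.32,0,0,0,-1],[0,0,0.34,0,0,0,-1]]]'

```text
clock: 22.8
position: [539.7, -104.5, 201.4]
ee_rot: [0.998, 0.063, -0.001, 0.0]
contact_force: [0.1, -0.7, -0.9]
gripper_width: 20.2
```

Emit:
apply_moves --increments '[[[0,0,0.02,0,0,0,-1],[0,0,0.04,0,0,0,-1],[0,0,0.05,0,0,0,-1],[0,0,0.05,0,0,0,-1]]]'

```text
clock: 23.2
position: [539.6, -104.5, 196.6]
ee_rot: [0.998, 0.063, -0.001, 0.0]
contact_force: [0.3, 0.9, -0.9]
gripper_width: 20.0
```

Emit:
apply_moves --increments '[[[0,0,0.015,0,0,0,-1],[0,0,0.03,0,0,0,-1],[0,0,0.045,0,0,0,-1],[0,0,0.045,0,0,0,-1]]]'

```text
clock: 23.6
position: [539.4, -104.6, 191.9]
ee_rot: [0.998, 0.063, -0.002, 0.0]
contact_force: [-0.1, -0.2, -0.6]
gripper_width: 19.8
```

Emit:
apply_moves --increments '[[[0,0,0.005,0,0,0,-1],[0,0,0.01,0,0,0,-1],[0,0,0.01,0,0,0,-1]]]'

```text
clock: 23.9
position: [539.6, -104.5, 191.4]
ee_rot: [0.998, 0.063, -0.001, 0.0]
contact_force: [-0.6, 0.5, -0.0]
gripper_width: 20.1
```

Emit:
apply_moves --increments '[[[0,0,0.005,0,0,0,-1],[0,0,0.01,0,0,0,-1],[0,0,0.012,0,0,0,-1]]]'

```text
clock: 24.2
position: [539.7, -104.6, 191.3]
ee_rot: [0.998, 0.063, -0.001, 0.0]
contact_force: [-2.9, 1.6, 8.6]
gripper_width: 19.9
```

```bash
python3 ll.py l13
```

```text
[ 539.68453406 -104.53414002  191.31549379] 24.25 [-3.52643621  1.13588939  6.66575185] 20.351112993157297
expected lid origin px [[333.9490057  159.13177679]]
lid [([334.6, 160.0], 0.6)]
canister [([335.3, 188.4], 0.9), ([395.5, 281.5], 0.36)]
canister_mouth [([336.0, 158.4], 0.61)]
lid_knob [([331.1, 148.0], 0.69)]
lid outl [333.1, 157.1, 21.1, 6.9] 0.51
expected disc [[334.04636628 156.59504771]]
fit (array([ 540.29649542, -108.84232559]), np.float64(0.9524999856948853)) [ 539.68453406 -104.53414002  103.01549379]
```

View pics/l13.png

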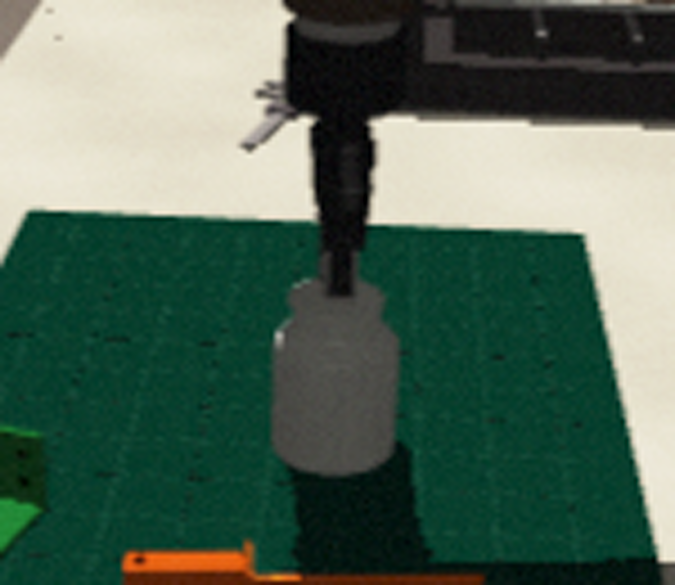

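Emit:
apply_moves --increments '[[[0,0,-0.008,0,0,0,-0.4],[0,0,-0.008,0,0,0,-0.2],[0,0,-0.008,0,0,0,0.2],[0,0,-0.008,0,0,0,0.6],[0,0,-0.008,0,0,0,1],[0,0,-0.008,0,0,0,1],[0,0,-0.008,0,0,0,1]]]'

```text
clock: 25.2
position: [539.6, -104.6, 190.7]
ee_rot: [0.998, 0.063, -0.001, 0.0]
contact_force: [0.2, -0.8, 0.5]
gripper_width: 85.6
```

Emit:
apply_moves --increments '[[[0,0,-0.2,0,0,0,1],[0,0,-0.5,0,0,0,1],[0,0,-0.9,0,0,0,1],[0,0,-0.9,0,0,0,1]]]'

```text
clock: 25.6
position: [542.4, -104.8, 286.8]
ee_rot: [0.998, 0.063, 0.005, 0.001]
contact_force: [1.4, 0.6, -0.5]
gripper_width: 85.6
```

Emit:
apply_moves --increments '[[[0,0.4,-0.2,0,0,0,1],[0,0.8,-0.2,0,0,0,1],[0,1,-0.2,0,0,0,1],[0,1,-0.2,0,0,0,1]]]'

```text
clock: 26.0
position: [552.3, -205.9, 300.1]
ee_rot: [0.998, 0.061, -0.001, 0.0]
contact_force: [-0.4, -0.1, 0.3]
gripper_width: 85.0
```

Emit:
apply_moves --increments '[[[-0.3,0.4,0,0,0,0,1],[-0.5,0.8,0,0,0,0,1],[-0.5,1,0,0,0,0,1],[-0.5,1,0,0,0,0,1]]]'

```text
clock: 26.4
position: [514.8, -310.6, 300.3]
ee_rot: [0.998, 0.061, -0.001, 0.0]
contact_force: [-0.1, 1.1, -0.6]
gripper_width: 85.6
```

```bash
python3 ll.py l14
python3 - <<'E'
from bench import arm
from h import *
t=arm.get_image("top");sd=arm.get_image("side")
cv2.imwrite("pics/t14.png",cv2.resize(t["img"][100:330,130:530,::-1],None,fx=2,fy=2,interpolation=cv2.INTER_CUBIC))
CL=CAN+[q+[0,0,100] for q in LID]
o=arm.outline_of("canister",sd)[0]["pixels"].astype(np.float32);o2=arm.outline_of("lid",sd);print("can side",fit([(sd,o)],CAN,(540,-104),yaw=False))
if o2: 
  print(o2[0]["conf"],o2[0]["box"])
  for z in(103,108,113): print(z,fit([(sd,o2[0]["pixels"].astype(np.float32))],LID[1:],(540,-104),z=z,yaw=False))
E
```

```text
[ 514.93334339 -309.39185086  300.28637269] 26.45 [0.4563236  0.25058586 0.00494022] 85.22829456701108
expected lid origin px [[345.10864293 102.53432228]]
lid [([333.8, 159.4], 0.67), ([303.3, 218.1], 0.28)]
canister [([334.8, 190.4], 0.72), ([333.9, 148.6], 0.39)]
canister_mouth [([334.8, 157.5], 0.87), ([395.3, 281.8], 0.3)]
lid_knob [([334.6, 147.8], 0.55)]
lid outl [334.0, 154.2, 23.3, 15.6] 0.46
expected disc [[345.2332042  100.03809891]]
fit (array([ 2730.62084339, -5091.39185086]), np.float64(1.0)) [ 514.93334339 -309.39185086  211.98637269]
can side (array([ 539.5541572, -103.0546375]), np.float64(0.19449152052402496))
0.47 [335.9, 155.1, 21.6, 13.1]
103 (array([ 542.03806686, -105.09890175]), np.float64(0.10138248652219772))
108 (array([541.51271354, -94.81010338]), np.float64(0.11232718825340271))
113 (array([541.79733938, -84.43941713]), np.float64(0.1287442445755005))
```

View pics/l14.png

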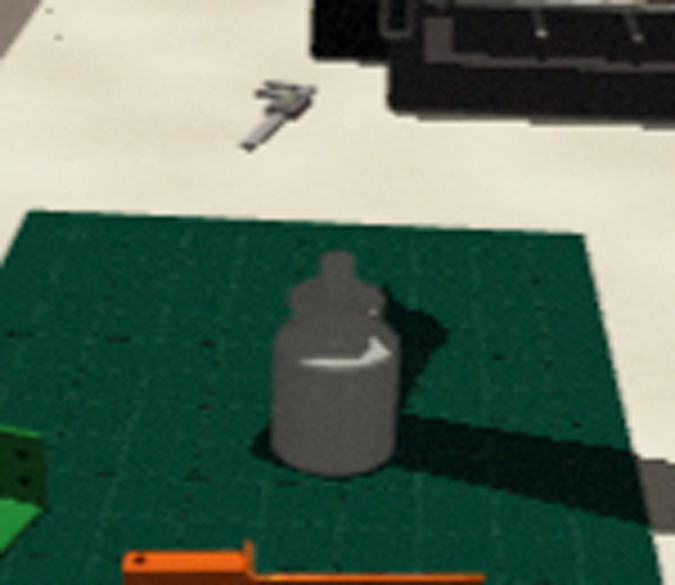

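View pics/t14.png

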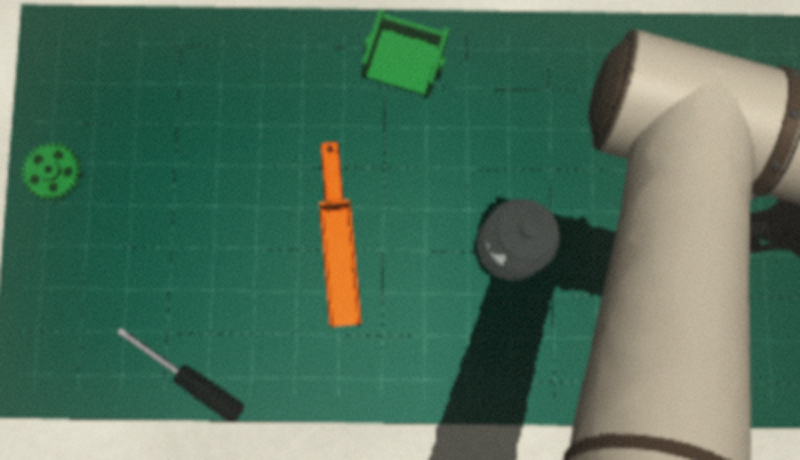

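```bash
python3 -c "
from bench import arm
print(arm.job_done())"
```

```text
the job is handed in; nothing more can be done
None
```

I tipped all four bearings into the canister and set the empty chute flat on the mat, close to its starting spot. I then put the lid on the canister, let go, and handed the job in at about 26.5 s on the clock.

What the last checks showed:
- **Lid:** it met the rim at the tool height worked out for a fully seated lid. The last side picture shows it level with the knob upright.
- **Side-camera fit:** my fit of the lid outline matched the seated height best, but only slightly better than 5 mm higher. The fit made with the fingers still on the lid failed, so for seating I rely on the contact height and the picture.
- **Bearings:** the chute is empty and none lie on the mat. They show only faintly inside the canister, so I did not count four there.
- **Other objects:** the canister stands where it was, and the bracket, gear and screwdriver look unmoved in the last top picture.
- **Forces:** the largest force I saw reported was about 9 N.

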